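Right the toppled thermometer and mount it on the calibration bed

ROBOT

A 6-joint arm with a two-finger parallel gripper is mounted at the origin on the work surface. World frame = base frame: x ahead of the robot, y to its left, z up, the work surface at z = 0. Lengths are in m, angles in rad, forces in N, time in s.
With the tool pointing down it reaches from about 0.425 to 0.95 m from the base axis. Payload 3.5 kg.
Tool frame: the origin (TCP) lies at the very end of the fingers, on their centre line; the grasp point (between the pads) lies 19 mm behind it (ctrl.pinch_z is the distance from the TCP to the grasp point, in m); z points along the fingers, y is the line along which they close (so a half turn about z gives the same grasp; the last joint's range is limited). The gripper opens to 85 mm and grips with 20 to 120 N. Pads are 22 mm wide; open, the fingers measure 114 mm over their backs; the gripper's body (76 mm by 85 mm) begins 54 mm behind the grasp point. The pads swing forward as they close: fully open they stand 13 mm farther back than shut.
Start: joints at [0.971, 0.286, 1.577, -0, 1.279, -0.15], TCP at [0.293, 0.608, 0.231] pointing down, gripper open.
Joint ranges: [-2.77, 2.77], [-0.9, 2.22], [0.21, 2.48], [-1.53, 4.67], [0.24, 2.81], [-2.84, 2.84]. Speed limits (rad/s): [2.79, 2.79, 3.14, 3.14, 3.14, 3.14].

INTERFACE

Orientations are given as a unit quaternion [x, y, z, w].
In Python, from plant import ctrl gives the robot as it stands. The module is installed in compiled form; this text tells all that it offers.
- The arm moves only by the shell command python3 -m crank 'ROWS' [OPENING] [FORCE]. ROWS is JSON, a list of rows, each a list of 6 numbers: the shift along the tool's x, y, z in cm, then the turn, a rotation vector about the tool's x, y, z in rad. In form: [[tx, ty, tz, rx, ry, rz], ...]. A call has 1 to 10 rows; each row is the pose to reach, as a shift and turn from the pose commanded when the call began, along the tool's axes at that moment; what a row does not reach only later rows make up. A row lasts 1/10 s, in which the tool goes at most 50 mm and 8.59 degrees, less where a joint would pass 70% of its speed; a pose out of reach is approached as far as the arm can. A call with a gripper value outside its range is refused whole. OPENING is the opening, from 0 (shut) to 1 (fully open), set as the call begins (- or left out, the last holds). The fingers move at their own pace and stop on an object; FORCE is the grip in N (left out, the last holds). Time passes only in rows, so rows that repeat a pose let the fingers close. It gives the time, the measured TCP pose, the force, the opening and the grip force at its end, in the units of the state.
- ctrl.get_state(): the state, without advancing time (a new reading comes with each control period).
- ctrl.read_camera(name): name is "scene" or "top"; returns (picture, depth): 384x512x3 uint8, blue, green, red; 384x512 float32, m along the optical axis (not along the pixel's ray), 0 where there is no reading.
- ctrl.camera_info(name): a dict with "K" (3x3 intrinsics, pixels), "origin" and "orientation" of the camera in the world. Camera axes: x right, y down, z forward; pixel columns grow to the right and rows downward; lengths in m; the calibration is good to about 2 mm. A picture is of the moment at which its call begins. camera_info takes no time and is no camera call.
- ctrl.sign_off(): hands the job in; it is judged then, once.
The state is a dict: "time": time; "qpos": joint angles; "dq": joint speeds; "joint_efforts": joint torques, N m; "eef_pos": TCP position; "tcp_rot": TCP orientation; "contact_force": force on the tool from outside, world axes, zero at the start; "wrist_torque": the same for the moment, N m; "opening": opening from 0.0 (shut) to 1.0 (fully open); "finger_force": force on a finger pad.
Only numpy, scipy, OpenCV 4.12 (cv2) and the standard library are available. Lean on these libraries where they do the work, as an engineer would, in place of code of your own. Each camera call takes 0.05 s, during which the arm holds its last target. There are 200 camera calls.

TASK

The infrared thermometer on the steel foot has toppled over. Stand it upright on its foot on the table and let go of it, then take it again from above and lower its foot over the two locating pins of the calibration bed, with the lens facing the opening of the red source, until the foot rests flush on the plate. Set it down gently, never dropping it, and leave the other things on the table where they are.

Things in the scene. Friction and masses are not known exactly. Their poses are not given: they have to be found in the camera images.
- thermometer: the toppled infrared thermometer: white plastic pistol shape on a bare steel foot plate, 0.4 kg, 179 mm tall. Origin: centre of the foot's underside; z runs up its grip, x the way the lens looks. At the start it lies level on its +y side (origin 22 mm above the table, -y side up), its top towards the robot's right (-y), give or take 60 degrees
- foot (a point): centre of the foot's upper face, where the grip rises. The steel foot is 96 (x) x 44 (y) x 12 (z) mm, with two holes 12.5 mm wide right through it at x = -34 and 34 mm, y = 0
- grip (a point): point on the axis of the thermometer's straight grip, 60 mm above the foot's underside, near its centre of mass. The grip is a block 34 (x) x 28 (y) mm, from 12 to 135 mm above the foot's underside; a small trigger stands 5 mm out of its +x face at 112 to 130 mm
- head (a point): middle of the thermometer's head, on its axis 157 mm above the foot's underside. The head is a block 92 (x) x 44 (y) x 44 (z) mm with a dark display on its -x end
- lens (a point): front of the black lens stub that stands 8 mm out of the head's +x end: 54 mm from the axis, 157 mm above the foot's underside
- bed: calibration bed, fixed: aluminium plate 15 mm thick, 360 x 165 mm. Origin on the table under the middle between its two pins; x points to the red source box, z up. Plate from x = -60 to 300 mm. The source box, 170 (x) x 140 (y) mm, has its face at x = 115 mm and its top 230 mm above the table, with a handle on top up to 256 mm
- seat (a point): point on the top face of the bed plate (15 mm above the table) midway between the pins; the centre of the foot's underside belongs here
- pin_near (a point): top of the steel locating pin at x = -34 mm, y = 0 of the bed: 10 mm across, tapered over the top 5 mm, 21 mm above the plate, 36 mm above the table
- pin_far (a point): top of the like pin at x = 34 mm, y = 0 of the bed, on the source's side
- shield_a (a point): middle of the top edge of the upright grey draught shield at y = 68 mm of the bed: 5 mm thick, x = -55 to 55 mm, up to 105 mm above the table
- shield_b (a point): the same for the like shield at y = -68 mm of the bed
- aperture (a point): middle of the round dark opening in the source's face, 108 mm along x from the seat, 172 mm above the table: the height of the lens when the thermometer is seated
- spare: bystander: a like-shaped white thermometer without a foot, lying flat (36 mm thick). Origin at the middle of its underside; grip 34 mm wide runs to +y 80 mm, the head 92 mm long (x) reaches to -y 72 mm
- tape: bystander: roll of tape lying flat, 100 mm across, 24 mm high, origin at centre of underside
- screwdriver: bystander: screwdriver lying along its x axis, about 190 mm long and 26 mm thick, origin under its middle, blade to +x
- jar: bystander: small jar 54 mm across, 65 mm high, origin at centre of underside
- carton_a: bystander: white carton standing on edge between the work area and the bed, 110 (x) x 50 (y) x 120 mm high, origin at centre of underside
- carton_b: bystander: white carton at the back, beyond the bed, 120 (x) x 100 (y) x 60 mm high, origin at centre of underside
- carton_c: bystander: white carton at the back, 100 (x) x 120 (y) x 60 mm high, origin at centre of underside
There are look-alikes about, which are no part of the job. What is shaped like the thermometer but brown is not meant.

How it is judged:
On the way:
1. the thermometer stands upright on its foot on the table, let go and at rest (angle between thermometer's own z axis and vertical below 0.06 rad and height (world z) of thermometer below 0.006 m and contact force between the fingers and thermometer below 0.1 N and linear speed of thermometer below 0.03 m/s and angular speed of thermometer below 0.2 rad/s), for 0.3 s.
At the end, for the whole second after the job is handed in: The thermometer's foot is over both pins and flush on the bed plate: underside within 2 mm of the plate top, centre within 4 mm of the seat, upright within 2 degrees, lens towards the source (in line within 4.5 degrees), let go and at rest (horizontal distance between thermometer and seat below 0.004 m and z of thermometer in the frame of seat between -0.002 and 0.002 m and angle between thermometer's own z axis and vertical below 0.035 rad and angle between the x axis of thermometer and the x axis of bed, either way round below 0.08 rad and horizontal distance between lens and aperture below 0.07 m and linear speed of thermometer below 0.03 m/s and angular speed of thermometer below 0.2 rad/s); the robot touches nothing.
It fails at once if one of the bystanders is moved more than 30 mm (distance of any of spare, tape, screwdriver, jar, carton_a, carton_b, carton_c from where it was at the start of the episode above 0.03 m).
It fails at once if the thermometer is dropped or falls over (moves faster than 0.45 m/s while not held) (linear speed of thermometer above 0.45 m/s and contact force between the fingers and thermometer below 0.1 N).
It also fails if it takes over 70 s, if anything falls off the work surface, if the arm or the gripper's body presses on something with over 40 N, if the wrist force passes 120 N, or if a joint passes its speed limit or range.

## Working session

There is one attempt and no reset: what is moved stays moved. The work goes in short steps, Python scripts to look and compute and a shell command to move; the robot and the scene stay as the last step left them, time stands still between calls to the robot, and variables do not carry over. Pictures are saved under pics/ and viewed, at most 10 in all, crops included, and the job is handed in when it is done.

```bash
mkdir -p pics; python3 - <<'E'
from plant import ctrl
import cv2,numpy as np
for n in("scene","top"):
    im,d=ctrl.read_camera(n); np.savez(f'{n}0.npz',im=im,d=d); cv2.imwrite(f'pics/{n}0.png',im)
    i=ctrl.camera_info(n); print(n,i)
print(ctrl.get_state())
E
```

```text
scene {'K': array([[468.53260693,   0.        , 251.88594747],
       [  0.        , 468.53260693, 197.63200622],
       [  0.        ,   0.        ,   1.        ]]), 'origin': array([ 1.65911468, -0.257246  ,  1.04041272]), 'orientation': array([ 0.70266288,  0.56953509, -0.26717477, -0.3324339 ])}
top {'K': array([[378.61530056,   0.        , 254.58855876],
       [  0.        , 378.61530056, 190.89351661],
       [  0.        ,   0.        ,   1.        ]]), 'origin': array([ 0.44680755, -0.0325216 ,  1.09004384]), 'orientation': array([-0.69934033,  0.71160707, -0.03378118,  0.05828642])}
{'time': 0.1, 'qpos': array([ 9.70999460e-01,  2.87141232e-01,  1.57801935e+00,  6.75255992e-06,
        1.27861893e+00, -1.50017662e-01]), 'dq': array([-0.00082527, -0.00077579, -0.00425785,  0.00249186,  0.00038394,
        0.00081202]), 'joint_efforts': array([ 1.39201715e-03, -4.07293797e+01, -2.93699902e+01, -1.56163519e-04,
        3.39690028e-03,  3.81899270e-06]), 'eef_pos': array([0.29311146, 0.60737972, 0.23004882]), 'tcp_rot': array([ 2.22999564e-01,  9.74817931e-01, -1.01629892e-03, -4.03406800e-04]), 'contact_force': array([-0.7838553 ,  0.37306315,  0.59359217]), 'wrist_torque': array([ 0.0224543 ,  0.02790621, -0.02510687]), 'finger_force': 0.0, 'opening': 0.9995533654139813}
```

View pics/scene0.png

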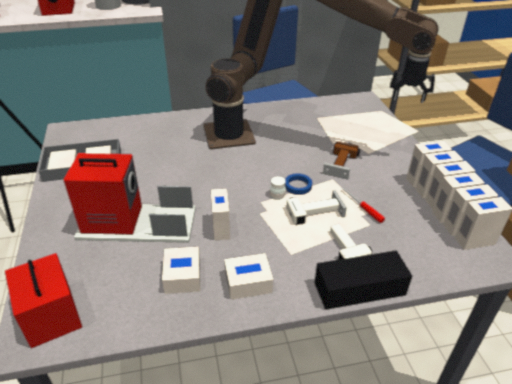

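View pics/top0.png

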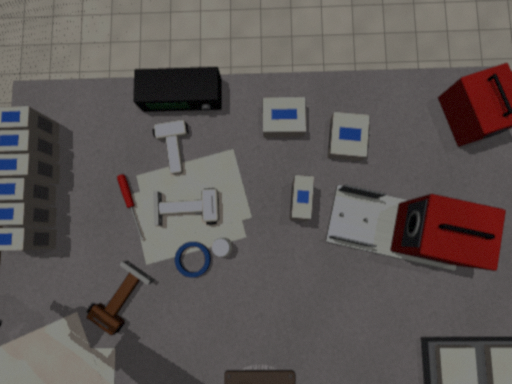

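The scene view shows the thermometer on the paper: foot at about (345,203), head at (297,208). The bed is at left, with the pins at about (150–180,222). In the top view the foot is at (158,208), the head at (209,206), the plate holes/pins at about (340–370,225), and the source face at (410,222). Next I'll measure by masks and look at enlarged crops.

```bash
cat > h.py <<'E'
import numpy as np,cv2
from scipy.spatial.transform import Rotation as R
from plant import ctrl
def ray(n,p):
    i=ctrl.camera_info(n);K=i['K'];M=R.from_quat(i['orientation']).as_matrix()
    return np.array(i['origin']),M@np.array([(p[0]-K[0,2])/K[0,0],(p[1]-K[1,2])/K[1,1],1.])
def plane(n,p,z):
    o,d=ray(n,p);return o+d*(z-o[2])/d[2]
def tri(p1,p2,n1='scene',n2='top'):
    o1,d1=ray(n1,p1);o2,d2=ray(n2,p2)
    s=np.linalg.lstsq(np.c_[d1,-d2],o2-o1,rcond=None)[0]
    a,b=o1+s[0]*d1,o2+s[1]*d2
    return (a+b)/2,np.linalg.norm(a-b)
def pts(n,d):
    i=ctrl.camera_info(n);K=i['K'];M=R.from_quat(i['orientation']).as_matrix()
    v,u=np.mgrid[:384,:512]
    c=np.stack([(u-K[0,2])/K[0,0]*d,(v-K[1,2])/K[1,1]*d,d],-1)
    return c@M.T+i['origin']
def grab(n,t):
    im,d=ctrl.read_camera(n);np.savez(t+'.npz',im=im,d=d);return im,d
E
python3 - <<'E'
from h import *
t=np.load('top0.npz');s=np.load('scene0.npz')
c=lambda im,x,y,w,h,f:cv2.resize(im[y:y+h,x:x+w],None,fx=f,fy=f,interpolation=cv2.INTER_CUBIC)
a=c(t['im'],145,180,90,60,4.4);b=c(t['im'],325,180,90,60,4.4)
e=c(s['im'],280,180,90,60,4.4);f=c(s['im'],120,180,90,60,4.4)
cv2.imwrite('pics/crops.png',np.vstack([np.hstack([a,b]),np.hstack([e,f])]))
P=pts('top',t['d'])
for box in((150,185,225,230),(120,85,310,0)):pass
z=P[...,2]
m=((z>.02)&(z<.07)).astype(np.uint8);m[:183]=0;m[232:]=0;m[:,:150]=0;m[:,225:]=0
n,l,st,ce=cv2.connectedComponentsWithStats(m)
for k in range(1,n):
    if st[k,4]>60:
        q=P[l==k];print(st[k],q.mean(0),np.percentile(q[:,2],[5,50,95]))
        print(cv2.minAreaRect((q[:,:2]*1000).astype(np.float32)))
        # head & foot edges
for (u,v) in [(158,208),(180,208),(208,205),(365,215),(350,225),(222,247)]: print(u,v,P[v,u].round(4))
E
```

```text
[ 153  188   66   37 1316] [0.545373   0.18620895 0.03993011] [0.03028312 0.04019236 0.04709132]
((544.0742797851562, 197.52825927734375), (100.19071960449219, 181.8354949951172), 1.626320719718933)
158 208 [0.5415 0.2744 0.042 ]
180 208 [0.541  0.2138 0.0356]
208 205 [0.5476 0.134  0.0397]
365 215 [ 0.5135 -0.3056  0.0159]
350 225 [ 0.486  -0.2614  0.021 ]
222 247 [0.4311 0.0921 0.0639]
```

View pics/crops.png

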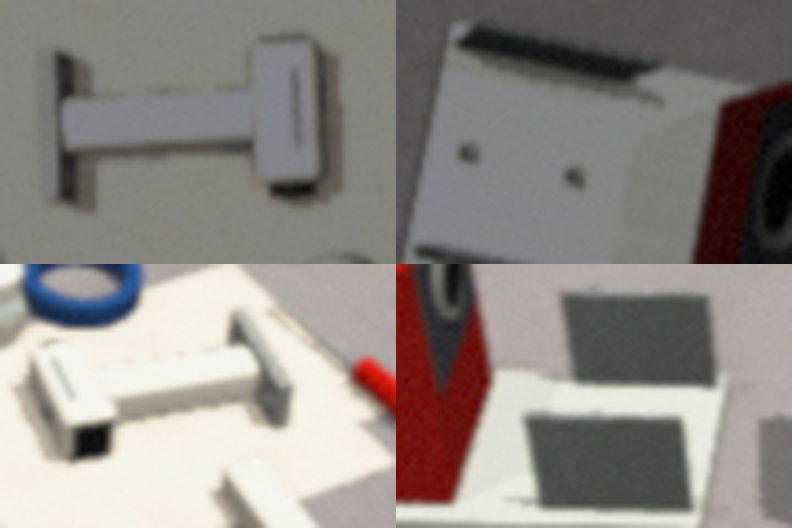

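The crops show three things:
- **Thermometer axis:** it runs from top-view pixel (159.1,208.4) to (202.5,206.1). The lens stub faces the robot, and the dark display faces the scene camera.
- **Pins:** they are at about (431.3,214.5)/(455.4,220.2) in crop terms, i.e. pixels (341,214.5) and (365.5,220).
- **Shields:** the scene camera can't see the pins past them, so I'll triangulate heights from the shield and head corners.

```bash
python3 - <<'E'
from h import *
np.set_printoptions(precision=4,suppress=True)
T=lambda x,y:(145+x/4.4-.4,180+y/4.4-.4)
B=lambda x,y:(325+(x-396)/4.4-.4,180+y/4.4-.4)
S=lambda x,y:(280+x/4.4-.4,180+(y-264)/4.4-.4)
F=lambda x,y:(120+(x-396)/4.4-.4,180+(y-264)/4.4-.4)
print('head corners',tri(S(115,400),T(253,40)),tri(S(65,415),T(318,42)))
print('foot corner',tri(S(270,385),T(55,52)),tri(S(235,312),T(55,200)))
a,b=plane('top',T(62,125),.036),plane('top',T(253,115),.036)
d=(b-a)[:2];d/=np.linalg.norm(d);print('axis',a,b,np.linalg.norm(b-a),'ang',np.degrees(np.arctan2(d[1],d[0])))
print('head',[plane('top',T(*p),.044) for p in((253,40),(318,40),(253,180),(318,182))])
print('footedge',[plane('top',T(*p),.044) for p in((40,50),(55,52),(42,200),(55,202))])
t=np.load('top0.npz')['im'];g=cv2.cvtColor(t,cv2.COLOR_BGR2GRAY).astype(float)
pp=[]
for u,v in(B(468,152),B(574,177)):
    u0,v0=int(round(u)),int(round(v));w=g[v0-4:v0+5,u0-4:u0+5];print(w.astype(int))
    k=np.clip(np.median(w)-8-w,0,None);vv,uu=np.mgrid[v0-4:v0+5,u0-4:u0+5];c=((k*uu).sum()/k.sum(),(k*vv).sum()/k.sum())
    pp.append((plane('top',c,.036),plane('top',c,.026)));print(c,pp[-1])
for h in(0,1):
    q=pp[1][h]-pp[0][h];print('pin dist',np.linalg.norm(q),'yaw',np.degrees(np.arctan2(q[1],q[0])),'seat',(pp[1][h]+pp[0][h])/2)
P=pts('top',np.load('top0.npz')['d'])
print('plate corners z.015',[plane('top',B(*p),.015) for p in((452,24),)])
# shields: dark pixels with height ~.105
sh=(abs(P[...,2]-.1)<.012);sh[:,:325]=0;sh[:,400:]=0
n,l,st,ce=cv2.connectedComponentsWithStats(sh.astype(np.uint8))
for k in range(1,n):
    if st[k,4]>15:
        q=P[l==k];print('shield',st[k],q.mean(0),cv2.minAreaRect((q[:,:2]*1000).astype(np.float32)))
hsv=cv2.cvtColor(t,cv2.COLOR_BGR2HSV);red=((hsv[...,0]<8)|(hsv[...,0]>172))&(hsv[...,1]>150)&(P[...,2]>.215)&(P[...,2]<.24);red[:,:390]=0;red[:180]=0
q=P[red];print('box',cv2.minAreaRect((q[:,:2]*1000).astype(np.float32)))
print('carton_a',P[190,303],'jar',P[247,222])
E
```

```text
head corners (array([0.5918, 0.1485, 0.0569]), np.float64(0.0016877515537699244)) (array([0.5911, 0.11  , 0.0486]), np.float64(0.004637144645933753))
foot corner (array([0.5873, 0.2739, 0.0464]), np.float64(0.005068336912583677)) (array([0.4941, 0.2771, 0.0411]), np.float64(0.0015342043917948066))
axis [0.542  0.2742 0.036 ] [0.5462 0.1512 0.036 ] 0.12306970303224139 ang -88.05577350493094
head [array([0.5934, 0.1499, 0.044 ]), array([0.5926, 0.1084, 0.044 ]), array([0.5043, 0.1497, 0.044 ]), array([0.5023, 0.1085, 0.044 ])]
footedge [array([0.5897, 0.287 , 0.044 ]), array([0.5882, 0.2772, 0.044 ]), array([0.4939, 0.2838, 0.044 ]), array([0.4925, 0.2755, 0.044 ])]
[[133 133 132 132 131 132 132 132 130]
 [132 132 129 128 127 127 131 132 132]
 [132 130 124 112 108 111 122 130 129]
 [130 127 110  87  89  98 110 125 132]
 [133 122  96  71  78  90  99 123 131]
 [130 123  95  71  72  79  93 123 132]
 [131 126 114  94  88  90 102 121 131]
 [132 131 125 121 116 114 119 128 132]
 [131 134 130 129 129 129 129 131 131]]
(np.float64(340.99511400651465), np.float64(214.46091205211727)) (array([ 0
[... 561 characters left out ...]
0.06715339076651686 yaw -103.87434626127761 seat [ 0.5068 -0.2675  0.036 ]
pin dist 0.06779049321425093 yaw -103.87434626127754 seat [ 0.5074 -0.2697  0.026 ]
plate corners z.015 [array([ 0.6002, -0.2323,  0.015 ])]
shield [343 184  44  12 134] [ 0.5745 -0.2852  0.1023] ((575.0208129882812, -285.82122802734375), (109.55330657958984, 5.654163837432861), 76.02106475830078)
shield [333 235  44  12 101] [ 0.443  -0.2532  0.1045] ((443.2628479003906, -253.70758056640625), (109.55965423583984, 5.059782981872559), 76.33824920654297)
box ((460.5179443359375, -462.45672607421875), (169.2563018798828, 137.34698486328125), 76.21946716308594)
carton_a [ 0.5738 -0.1243  0.1222] jar [0.4311 0.0921 0.0639]
```

```bash
cat >> h.py <<'E'
def go(p,ytool_deg,tilt=0,grasp=True):
    """p grasp point (or TCP), tool y heading in deg, tilt about tool y (rad). prints row"""
    s=ctrl.get_state();R0=R.from_quat(s['tcp_rot'])
    a=np.radians(ytool_deg);y=np.array([np.cos(a),np.sin(a),0]);z=np.array([0,0,-1.])
    Rt=R.from_matrix(np.c_[np.cross(y,z),y,z])*R.from_rotvec([0,tilt,0])
    q=np.array(p,float)
    if grasp:q=q+Rt.apply([0,0,ctrl.pinch_z])
    print('t',round(s['time'],2),'tcp',s['eef_pos'].round(4),'row cm',(R0.inv().apply(q-s['eef_pos'])*100).round(2),'rv',(R0.inv()*Rt).as_rotvec().round(3),'q',s['qpos'].round(2))
E
python3 - <<'E'
from h import *
a=np.radians(-88);d=np.array([np.cos(a),np.sin(a)]);o=np.array([.5415,.286])
print(o+.07*d)
go([*(o+.07*d),.16],2)
E
```

```text
[0.54394296 0.21604264]
t 0.1 tcp [0.2931 0.6074 0.23  ] row cm [-39.61 -24.32   8.91] rv [-2.000e-03  1.000e-03  1.086e+00] q [ 0.97  0.29  1.58  0.    1.28 -0.15]
```

```bash
r='[-39.6,-24.3,3,0,0,1.086]'; python3 -m crank '[[-39.6,-24.3,3,0,0,1.086],[-39.6,-24.3,3,0,0,1.086],[-39.6,-24.3,3,0,0,1.086],[-39.6,-24.3,3,0,0,1.086],[-39.6,-24.3,3,0,0,1.086],[-39.6,-24.3,3,0,0,1.086],[-39.6,-24.3,3,0,0,1.086],[-39.6,-24.3,3,0,0,1.086],[-39.6,-24.3,3,0,0,1.086],[-39.6,-24.3,3,0,0,1.086]]' 1 60
python3 -m crank '[[0,0,0,0,-1.1,0],[0,0,0,0,-1.1,0],[0,0,0,0,-1.1,0],[0,0,0,0,-1.1,0],[0,0,0,0,-1.1,0],[0,0,0,0,-1.1,0],[0,0,0,0,-1.1,0],[0,0,0,0,-1.1,0],[0,0,0,0,-1.1,0]]'
python3 - <<'E'
from h import *
go([.5439,.216,.1],2,.52)
s=ctrl.get_state();print(R.from_quat(s['tcp_rot']).as_matrix().round(2))
E
```

```text
time: 1.1
eef_pos: [0.546, 0.213, 0.2005]
tcp_rot: [0.696, 0.718, -0.001, 0.0]
contact_force: [-0.1, 0.9, 0.5]
opening: 0.998
finger_force: 0.0
time: 2.0
eef_pos: [0.5429, 0.2179, 0.1983]
tcp_rot: [0.59, 0.614, -0.365, 0.376]
contact_force: [0.8, 0.6, 0.0]
opening: 0.997
finger_force: 0.0
t 2.0 tcp [0.5429 0.2179 0.1983] row cm [10.55  0.15  4.51] rv [-0.005  1.622  0.004] q [ 0.54  0.49  1.63 -0.9   1.7   0.72]
[[-0.02  1.    0.03]
 [ 0.45  0.04 -0.89]
 [-0.89 -0.01 -0.45]]
```

```bash
python3 -m crank '[[2,0.1,1,0,0.4,0],[10.5,0.1,4.5,0,1.62,0],[10.5,0.1,4.5,0,1.62,0],[10.5,0.1,4.5,0,1.62,0],[10.5,0.1,4.5,0,1.62,0],[10.5,0.1,4.5,0,1.62,0],[10.5,0.1,4.5,0,1.62,0],[10.5,0.1,4.5,0,1.62,0],[10.5,0.1,4.5,0,1.62,0],[10.5,0.1,4.5,0,1.62,0]]'
python3 -m crank '[[0,0,0,0,0.2,0],[0,0,0,0,0.2,0],[0,0,0,0,0.2,0]]'
python3 - <<'E'
from h import *
go([.5439,.216,.027],2,.52)
E
```

```text
time: 3.0
eef_pos: [0.5467, 0.2244, 0.0902]
tcp_rot: [0.68, 0.705, 0.143, -0.143]
contact_force: [0.5, -0.7, -1.3]
opening: 1.002
finger_force: 0.0
time: 3.3
eef_pos: [0.5454, 0.2228, 0.0873]
tcp_rot: [0.665, 0.686, 0.206, -0.212]
contact_force: [-0.2, 0.3, 0.4]
opening: 0.997
finger_force: 0.0
t 3.3 tcp [0.5454 0.2228 0.0873] row cm [-4.12 -0.18  6.46] rv [ 0.002 -0.08  -0.003] q [-0.03  0.26  1.99  0.7   1.06 -0.47]
```

```bash
python3 -m crank '[[-2,-0.2,3,0,-0.08,0],[-4.1,-0.2,5,0,-0.08,0],[-4.1,-0.2,6,0,-0.08,0],[-4.1,-0.2,6.4,0,-0.08,0],[-4.1,-0.2,6.4,0,-0.08,0]]'
python3 -m crank '[[0,0,0,0,0,0],[0,0,0,0,0,0],[0,0,0,0,0,0],[0,0,0,0,0,0],[0,0,0,0,0,0],[0,0,0,0,0,0]]' 0 70
python3 - <<'E'
from h import *
go([.5439,.216,.027],2,.52)
grab('scene','s1');cv2.imwrite('pics/s1.png',cv2.resize(np.load('s1.npz')['im'][120:270,200:400],None,fx=3.5,fy=3.5))
E
```

```text
time: 3.8
eef_pos: [0.5435, 0.2275, 0.0123]
tcp_rot: [0.671, 0.696, 0.179, -0.185]
contact_force: [0.0, 0.2, -0.5]
opening: 1.001
finger_force: 0.0
time: 4.4
eef_pos: [0.5441, 0.2264, 0.0123]
tcp_rot: [0.671, 0.695, 0.179, -0.184]
contact_force: [0.6, -1.1, 3.8]
opening: 0.382
finger_force: 71.3
t 4.4 tcp [0.5441 0.2264 0.0123] row cm [-0.17 -0.06  0.08] rv [ 0.002 -0.     0.   ] q [ 0.    0.38  1.99  0.68  0.91 -0.49]
```

View pics/s1.png

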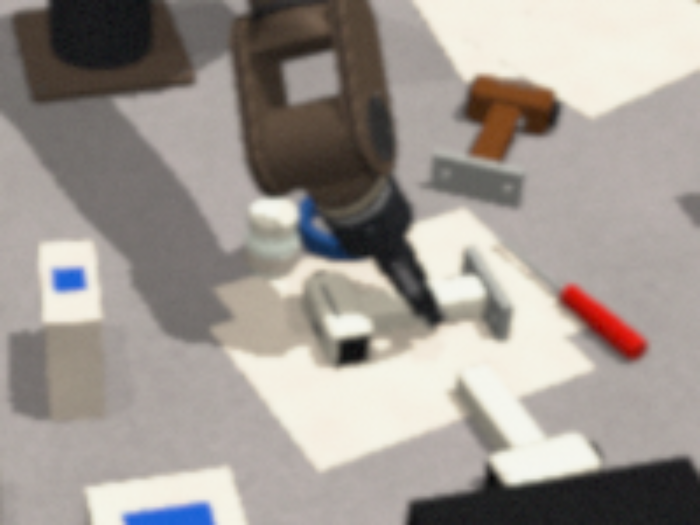

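```bash
python3 -m crank '[[0.5,0,-0.9,0,0,0],[1.5,0,-2.6,0,0,0],[3,0,-5.2,0,0,0],[4.5,0,-7.8,0,0,0],[5.5,0,-9.5,0,0,0],[5.5,0,-9.5,0,0,0]]'
python3 -m crank '[[0,0,0,0,-0.1,0],[0,0,0,0,-0.25,0],[0,0,0,0,-0.4,0],[0,0,0,0,-0.55,0],[0,0,0,0,-0.7,0],[0,0,0,0,-0.85,0],[0,0,0,0,-1,0],[0,0,0,0,-1.15,0],[0,0,0,0,-1.3,0],[0,0,0,0,-1.4,0]]'
python3 -m crank '[[0,0,0,0,-0.1,0],[0,0,0,0,-0.17,0],[0,0,0,0,-0.17,0],[0,0,0,0,-0.17,0],[0,0,0,0,-0.17,0]]'
python3 - <<'E'
from h import *
go([.5439,.216,.1],2,-1.05)
im,d=grab('scene','s2');im2,d2=grab('top','t2')
cv2.imwrite('pics/s2.png',np.hstack([cv2.resize(im[120:270,240:400],None,fx=2.4,fy=2.4),cv2.resize(im2[130:280,100:260],None,fx=2.4,fy=2.4)]))
E
```

```text
time: 5.05
eef_pos: [0.544, 0.2273, 0.1235]
tcp_rot: [0.671, 0.696, 0.18, -0.183]
contact_force: [1.1, 0.0, -3.8]
opening: 0.386
finger_force: 70.4
time: 6.05
eef_pos: [0.5408, 0.2279, 0.1172]
tcp_rot: [0.626, 0.652, -0.299, 0.306]
contact_force: [-0.3, 1.1, -4.8]
opening: 0.387
finger_force: 70.2
time: 6.55
eef_pos: [0.5429, 0.2269, 0.1208]
tcp_rot: [0.601, 0.623, -0.348, 0.36]
contact_force: [-0.2, 0.3, -3.8]
opening: 0.389
finger_force: 70.3
t 6.55 tcp [0.5429 0.2269 0.1208] row cm [1.25 0.06 3.86] rv [-0.    -0.002  0.   ] q [ 0.55  0.59  1.64 -0.86  1.6   0.8 ]
```

View pics/s2.png

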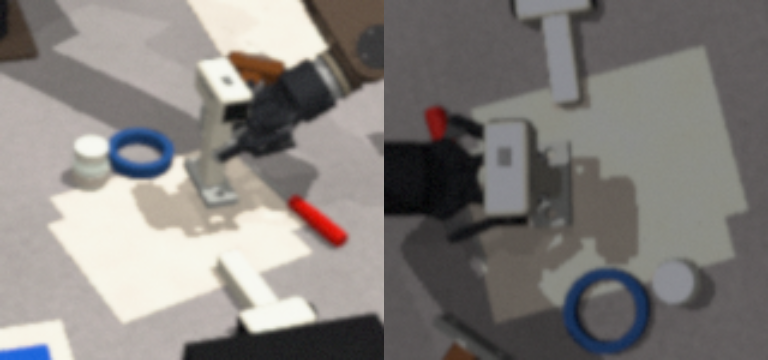

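It stands upright in the gripper. In the scene crop the foot is at (213,190), level and below the head at (223,85). Now I'll lower it and check the height.

```bash
python3 -m crank '[[0.9,0,0.5,0,0,0],[1.7,0,1,0,0,0],[2.6,0,1.5,0,0,0],[3.5,0,2,0,0,0],[3.9,0,2.25,0,0,0],[3.9,0,2.25,0,0,0]]'
python3 - <<'E'
from h import *
go([.5439,.216,.07],2,-1.05)
im,d=grab('top','t3');P=pts('top',d)
m=(P[...,2]>.155)&(P[...,2]<.215)&(im.min(2)>90)&(abs(P[...,0]-.54)<.08)&(abs(P[...,1]-.22)<.06)
q=P[m];A=np.c_[q[:,:2]-q[:,:2].mean(0),np.ones(len(q))];c=np.linalg.lstsq(A,q[:,2],rcond=None)[0];print(len(q),q.mean(0),c,cv2.minAreaRect((q[:,:2]*1000).astype(np.float32)))
E
```

```text
time: 7.25
eef_pos: [0.5424, 0.2267, 0.0746]
tcp_rot: [0.6, 0.623, -0.349, 0.36]
contact_force: [-0.7, -0.3, -3.6]
opening: 0.382
finger_force: 70.3
t 7.25 tcp [0.5424 0.2267 0.0746] row cm [-0.13  0.12  3.03] rv [-0.001  0.001  0.002] q [ 0.55  0.66  1.63 -0.86  1.56  0.85]
648 [0.54454289 0.2351492  0.19240952] [-0.01436297  0.01922997  0.19240952] ((545.693603515625, 235.444091796875), (92.88422393798828, 41.52496337890625), 1.1438937187194824)
```

```bash
python3 -m crank '[[0.3,0,0.17,0,0,0],[0.6,0,0.35,0,0,0],[0.8,0,0.46,0,0,0],[0.9,0,0.52,0,0,0],[0.9,0,0.52,0,0,0]]'
python3 -m crank '[[0.1,0,0.06,0,0,0],[0.1,0,0.06,0,0,0],[0.2,0,0.12,0,0,0],[0.2,0,0.12,0,0,0]]'
```

```text
time: 7.8
eef_pos: [0.5429, 0.227, 0.0655]
tcp_rot: [0.601, 0.623, -0.348, 0.361]
contact_force: [-0.4, -0.1, -4.7]
opening: 0.388
finger_force: 70.3
time: 8.2
eef_pos: [0.543, 0.2269, 0.0632]
tcp_rot: [0.601, 0.623, -0.348, 0.36]
contact_force: [-0.0, 0.6, -3.4]
opening: 0.386
finger_force: 70.3
```

```bash
python3 -m crank '[[0.1,0,0.06,0,0,0],[0.1,0,0.06,0,0,0],[0.2,0,0.12,0,0,0],[0.2,0,0.12,0,0,0]]'
python3 -m crank '[[0.1,0,0.06,0,0,0],[0.1,0,0.06,0,0,0]]'
```

```text
time: 8.6
eef_pos: [0.5431, 0.227, 0.0617]
tcp_rot: [0.601, 0.622, -0.348, 0.361]
contact_force: [-1.8, 0.8, -1.0]
opening: 0.383
finger_force: 70.6
time: 8.8
eef_pos: [0.543, 0.227, 0.0617]
tcp_rot: [0.601, 0.621, -0.349, 0.361]
contact_force: [-4.7, 1.6, 5.1]
opening: 0.384
finger_force: 71.1
```

```bash
python3 -m crank '[[0,0,0,0,0,0],[0,0,0,0,0,0],[0,0,0,0,0,0]]' 0.5 20
python3 -m crank '[[0,0,0,0,0,0],[0,0,0,0,0,0],[0,0,0,0,0,0],[0,0,0,0,0,0]]' 1
python3 -m crank '[[0,0,-0.5,0,0,0],[0,0,-2,0,0,0],[0,0,-5,0,0,0],[0,0,-9,0,0,0],[0,0,-13,0,0,0],[0,0,-14,0,0,0],[0,0,-14,0,0,0]]'
python3 - <<'E'
from h import *
im,d=grab('top','t4');P=pts('top',d);im2,d2=grab('scene','s4')
for n,P,im in(('top',P,im),('scene',pts('scene',d2),im2)):
    m=(P[...,2]>.16)&(P[...,2]<.2)&(im.min(2)>90)&(abs(P[...,0]-.54)<.08)&(abs(P[...,1]-.22)<.05)
    q=P[m];print(n,len(q),q.mean(0),np.median(q[:,2]),cv2.minAreaRect((q[:,:2]*1000).astype(np.float32)))
cv2.imwrite('pics/s4.png',np.hstack([cv2.resize(im2[120:270,240:400],None,fx=2.4,fy=2.4),cv2.resize(np.load('t4.npz')['im'][160:260,130:237],None,fx=3.6,fy=3.6)]))
go([.543,.23,.16],92)
E
```

```text
time: 9.1
eef_pos: [0.5434, 0.2268, 0.0597]
tcp_rot: [0.601, 0.623, -0.348, 0.361]
contact_force: [0.4, 0.9, -0.1]
opening: 0.5
finger_force: 0.0
time: 9.5
eef_pos: [0.5431, 0.2269, 0.0598]
tcp_rot: [0.601, 0.623, -0.348, 0.361]
contact_force: [-0.2, -0.3, 1.1]
opening: 1.0
finger_force: 0.0
time: 10.2
eef_pos: [0.5391, 0.3508, 0.1312]
tcp_rot: [0.601, 0.623, -0.346, 0.361]
contact_force: [0.4, 0.5, -0.1]
opening: 1.004
finger_force: 0.0
top 613 [0.54421417 0.23562589 0.17938373] 0.17962246429013862 ((545.0559692382812, 237.0787353515625), (93.11996459960938, 43.441558837890625), 2.425086498260498)
scene 305 [0.5495158  0.23077603 0.17660874] 0.17813861325500913 ((540.0384521484375, 234.27691650390625), (101.05341339111328, 44.87839126586914), 1.099406361579895)
t 10.3 tcp [0.5384 0.3479 0.1288] row cm [-6.95  0.05  9.61] rv [-0.819  0.817 -1.411] q [ 0.69  0.72  1.41 -0.78  1.76  0.81]
```

View pics/s4.png

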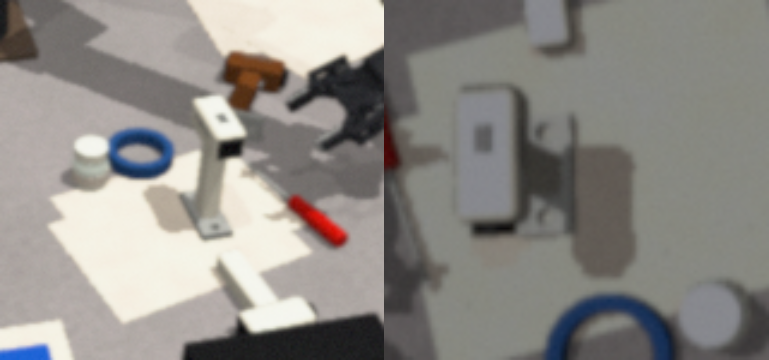

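The thermometer stands free: top at z = 0.179, head centre about (0.545, 0.236), foot visible and flat. The first grasp's pads centred the grip at x ≈ 0.543 in the robot frame. Next I'll reorient above it.

```bash
python3 - <<'E'
from h import *
y=R.from_quat([.601,.623,-.348,.361]).apply([0,1,0]);print('y',y)
go([.543,.236,.25],-88)
E
```

```text
y [9.99347493e-01 3.61177311e-02 3.13763109e-04]
t 10.3 tcp [0.5384 0.3479 0.1288] row cm [-14.46   0.06   4.62] rv [0.817 0.819 1.412] q [ 0.69  0.72  1.41 -0.78  1.76  0.81]
```

```bash
python3 -m crank '[[-4,0,-2.5,0,0,0],[-9,0,-5,0,0,0],[-13,0,-7,0.13,0.13,0.22],[-14,0,-7,0.2,0.2,0.34],[-14.5,0,-6,0.28,0.28,0.48],[-14.5,0,-4,0.36,0.36,0.62],[-14.5,0,-2,0.44,0.44,0.76],[-14.5,0,0,0.51,0.51,0.88],[-14.5,0,2,0.58,0.58,1],[-14.5,0,4.6,0.65,0.65,1.12]]'
python3 - <<'E'
from h import *
go([.543,.236,.25],-88)
E
```

```text
time: 11.3
eef_pos: [0.5424, 0.2343, 0.2309]
tcp_rot: [0.948, 0.251, -0.135, 0.138]
contact_force: [0.2, -0.7, -0.1]
opening: 0.998
finger_force: 0.0
t 11.3 tcp [0.5424 0.2343 0.2309] row cm [ 0.11 -0.1  -0.1 ] rv [0.276 0.28  0.477] q [ 0.34  0.29  1.61 -0.25  1.54  1.44]
```

```bash
python3 -m crank '[[0,0,0,0.1,0.1,0.17],[0,0,0,0.2,0.2,0.34],[0.1,-0.1,-0.1,0.276,0.28,0.477],[0.1,-0.1,-0.1,0.276,0.28,0.477],[0.1,-0.1,-0.1,0.276,0.28,0.477],[0.1,-0.1,-0.1,0.276,0.28,0.477],[0.1,-0.1,-0.1,0.276,0.28,0.477]]'
python3 - <<'E'
from h import *
go([.5431,.236,.158],-88)
E
```

```text
time: 12.0
eef_pos: [0.543, 0.2376, 0.2321]
tcp_rot: [1.0, 0.022, -0.001, 0.002]
contact_force: [-0.4, 0.5, 0.4]
opening: 1.002
finger_force: 0.0
t 12.0 tcp [0.543  0.2376 0.2321] row cm [0.02 0.13 9.28] rv [0.003 0.003 0.008] q [ 0.24  0.11  1.78 -0.    1.25  1.77]
```

```bash
python3 -m crank '[[0,0.1,3,0,0,0.008],[0,0.1,6,0,0,0.008],[0,0.1,8,0,0,0.008],[0,0.1,9.3,0.003,0.003,0.008],[0,0.1,9.3,0.003,0.003,0.008],[0,0.1,9.3,0.003,0.003,0.008]]'
python3 -m crank '[[0,0,0,0,0,0],[0,0,0,0,0,0],[0,0,0,0,0,0],[0,0,0,0,0,0],[0,0,0,0,0,0],[0,0,0,0,0,0]]' 0 70
python3 - <<'E'
from h import *
go([.5431,.236,.158],-88)
E
```

```text
time: 12.6
eef_pos: [0.5438, 0.237, 0.1403]
tcp_rot: [1.0, 0.017, 0.001, -0.0]
contact_force: [-0.2, 0.2, -0.1]
opening: 1.001
finger_force: 0.0
time: 13.2
eef_pos: [0.5442, 0.237, 0.1412]
tcp_rot: [1.0, 0.017, 0.003, -0.001]
contact_force: [0.9, 0.6, 6.4]
opening: 0.505
finger_force: 73.0
t 13.2 tcp [0.5442 0.237  0.1412] row cm [-0.11  0.09  0.19] rv [-0.001 -0.005 -0.001] q [0.24 0.2  1.86 0.   1.08 1.78]
```

```bash
python3 -m crank '[[0,0,-0.5,0,0,0],[0,0,-2,0,0,0],[0,0,-5,0,0,0],[0,0,-8,0,0,0],[0,0,-11,0,0,0],[0,0,-14,0,0,0],[0,0,-17,0,0,0],[0,0,-18,0,0,0]]'
python3 - <<'E'
from h import *
im,d=grab('top','t5');P=pts('top',d)
go([.508,-.10,.341],-13.8)
go([.508,-.269,.341],-13.8)
E
```

```text
time: 14.0
eef_pos: [0.5435, 0.2367, 0.3238]
tcp_rot: [1.0, 0.017, 0.004, -0.001]
contact_force: [0.1, -0.2, -3.6]
opening: 0.51
finger_force: 72.4
t 14.05 tcp [0.5436 0.2367 0.3239] row cm [-4.71 33.53  0.06] rv [ 0.004 -0.008 -1.296] q [0.24 0.05 1.68 0.   1.41 1.78]
t 14.05 tcp [0.5436 0.2367 0.3239] row cm [-5.280e+00  5.042e+01  2.000e-02] rv [ 0.004 -0.008 -1.296] q [0.24 0.05 1.68 0.   1.41 1.78]
```

```bash
python3 -m crank '[[-0.2,2,0,0,0,-0.1],[-0.5,5,0,0,0,-0.2],[-1,9,0,0,0,-0.32],[-1.4,13,0,0,0,-0.44],[-1.8,17,0,0,0,-0.56],[-2.2,21,0,0,0,-0.68],[-2.6,25,0,0,0,-0.8],[-3,29,0,0,0,-0.92],[-3.5,33,0,0,0,-1.04],[-3.9,37,0,0,0,-1.16]]'
python3 - <<'E'
from h import *
go([.508,-.269,.341],-13.8)
E
```

```text
time: 15.05
eef_pos: [0.5149, -0.1356, 0.3167]
tcp_rot: [0.826, 0.564, 0.0, -0.002]
contact_force: [0.8, 0.1, -3.8]
opening: 0.505
finger_force: 72.8
t 15.05 tcp [ 0.5149 -0.1356  0.3167] row cm [-12.67   4.2   -0.59] rv [-0.002 -0.002 -0.131] q [-0.45 -0.09  1.82  0.    1.41 -0.08]
```

```bash
python3 -m crank '[[-3.5,1.2,0,0,0,-0.06],[-7,2.4,0,0,0,-0.13],[-10.5,3.6,0,0,0,-0.13],[-12.5,4.2,0,0,0,-0.13],[-12.7,4.2,0,0,0,-0.13],[-12.7,4.2,0,0,0,-0.13],[-12.7,4.2,0,0,0,-0.13]]'
python3 - <<'E'
from h import *
go([.508,-.269,.341],-13.8)
im,d=grab('top','t6');im2,d2=grab('scene','s6')
cv2.imwrite('pics/s6.png',np.hstack([cv2.resize(im2[80:260,60:240],None,fx=2.1,fy=2.1),cv2.resize(im[150:300,320:470],None,fx=2.52,fy=2.52)]))
E
```

```text
time: 15.75
eef_pos: [0.5084, -0.267, 0.318]
tcp_rot: [0.789, 0.615, 0.001, -0.001]
contact_force: [0.5, 0.2, -3.3]
opening: 0.504
finger_force: 72.8
t 15.75 tcp [ 0.5084 -0.267   0.318 ] row cm [-0.2   0.01 -0.43] rv [ 0.    -0.003 -0.005] q [-0.66  0.01  1.73  0.    1.4  -0.42]
```

View pics/s6.png

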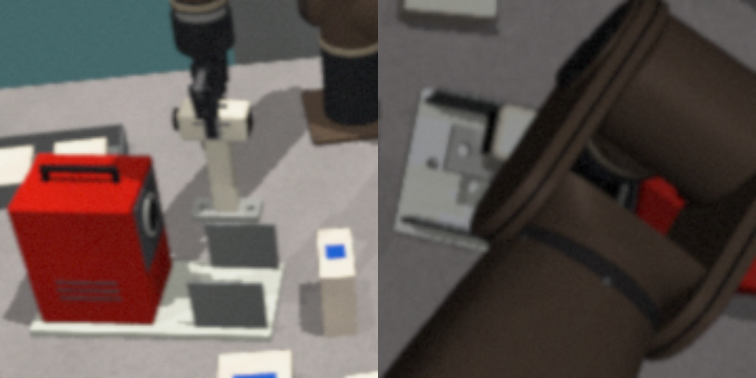

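The lens faces the source. In the scene crop the lens is at (178,120) and the foot at (227,210), above the plate. In the top crop the near pin is at (432,162) and a foot hole at (464,150). I'll lower to just above the pins and compare hole and pin.

```bash
python3 -m crank '[[-0.1,0,2,0,0,0],[-0.1,0,4,0,0,0],[-0.1,0,6,0,0,0],[-0.1,0,8,0,0,0],[-0.1,0,10,0,0,0],[-0.1,0,11.5,0,-0.003,-0.005],[-0.1,0,12.5,0,-0.003,-0.005],[-0.1,0,12.5,0,-0.003,-0.005],[-0.1,0,12.5,0,-0.003,-0.005],[-0.1,0,12.5,0,-0.003,-0.005]]'
python3 - <<'E'
from h import *
go([.508,-.269,.2],-13.8)
im,d=grab('top','t7');im2,d2=grab('scene','s7')
cv2.imwrite('pics/s7.png',np.hstack([cv2.resize(im2[150:230,120:200],None,fx=4.9,fy=4.9,interpolation=2),cv2.resize(im[180:250,325:395],None,fx=5.6,fy=5.6,interpolation=2)]))
E
```

```text
time: 16.85
eef_pos: [0.5095, -0.2695, 0.1958]
tcp_rot: [0.787, 0.617, 0.0, 0.003]
contact_force: [0.2, -0.1, -3.3]
opening: 0.507
finger_force: 72.8
t 16.85 tcp [ 0.5095 -0.2695  0.1958] row cm [ 0.01 -0.16  1.45] rv [ 0.005  0.003 -0.001] q [-0.66  0.1   1.86 -0.    1.18 -0.42]
```

View pics/s7.png

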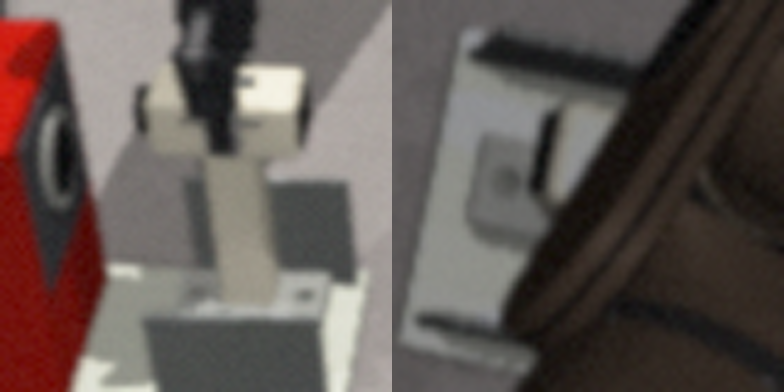

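The holes show in both views: top crop (511,181), scene crop (195,292) and (305,295). I'll compare hole with pin in the same camera.

```bash
python3 - <<'E'
from h import *
np.set_printoptions(precision=4,suppress=True)
T=lambda x,y:(325+(x-392)/5.6-.41,180+y/5.6-.41);S=lambda x,y:(120+x/4.9-.4,150+y/4.9-.4)
g=cv2.cvtColor(np.load('t7.npz')['im'],cv2.COLOR_BGR2GRAY).astype(float)
u,v=T(511,181);u0,v0=int(round(u)),int(round(v));w=g[v0-5:v0+6,u0-4:u0+4];print(w.astype(int))
w=g[v0-3:v0+4,u0-3:u0+4];k=np.clip(np.median(w)-4-w,0,None);vv,uu=np.mgrid[v0-3:v0+4,u0-3:u0+4];c=((k*uu).sum()/k.sum(),(k*vv).sum()/k.sum());print((u,v),c)
s=ctrl.get_state();zt=s['eef_pos'][2]-.141+.012
h=plane('top',c,zt);print('hole top',zt,h)
print('tri',tri(S(305,295),c))
s1,s2=plane('scene',S(305,295),zt),plane('scene',S(195,292),zt);print('scene holes',s1,s2,np.linalg.norm(s1-s2),(s1+s2)/2,np.degrees(np.arctan2(*(s2-s1)[[1,0]])))
x=R.from_quat(s['tcp_rot']).apply([1,0,0]);print('robot predicted hole',s['eef_pos']+.033*x)
P=pts('top',np.load('t7.npz')['d']);print(P[v0,u0-5:u0+4,2])
E
```

```text
[[104 108 109 108 109 109 112 105]
 [107 107 107 108 108 109 112 104]
 [107 106 100  98 100 106 106  95]
 [105  97  90  85  85  97 101  84]
 [103  95  86  80  75  83  95  72]
 [101  92  88  82  78  79  89  60]
 [104  94  91  85  82  86  91  62]
 [107  99  93  90  90  97  99  76]
 [110 104 102  99  98 104 104  92]
 [108 109 106 108 106 109 108 104]
 [108 109 109 109 107 108 108 107]]
(345.84, 211.9114285714286) (np.float64(347.6025641025641), np.float64(211.98076923076923))
hole top 0.06664720081586246 [ 0.5193 -0.2469  0.0666]
tri (array([ 0.5198, -0.2419,  0.0691]), np.float64(0.00891525611465312))
scene holes [ 0.5187 -0.2376  0.0666] [ 0.5012 -0.3069  0.0666] 0.07147595464841515 [ 0.5099 -0.2722  0.0666] -104.19385956184126
robot predicted hole [ 0.5172 -0.2374  0.1956]
[0.0672 0.0678 0.0182 0.0144 0.0144 0.0154 0.0627 0.0673 0.2015]
```

```bash
python3 - <<'E'
from h import *
np.set_printoptions(precision=4,suppress=True)
bx=np.array([np.cos(np.radians(-103.8)),np.sin(np.radians(-103.8))]);by=np.array([-bx[1],bx[0]]);s0=np.array([.508,-.269])
loc=lambda q:np.c_[(q[:,:2]-s0)@bx,(q[:,:2]-s0)@by,q[:,2]]*1000
def rep(n,q):
    L=loc(q);print(n,len(q),'x',np.percentile(L[:,0],[1,5,50,95,99]).round(1),'y',np.percentile(L[:,1],[1,5,50,95,99]).round(1),'z',np.median(L[:,2]).round(1))
for n,f in(('top','t7.npz'),('top','top0.npz'),('scene','s7.npz'),('scene','scene0.npz')):
    Z=np.load(f);P=pts(n,Z['d']);L=loc(P.reshape(-1,3)).reshape(P.shape);X,Y,H=L[...,0],L[...,1],L[...,2]
    print(f)
    rep(' shA',P[(abs(X)<80)&(abs(Y-68)<12)&(H>60)&(H<110)]);rep(' shB',P[(abs(X)<80)&(abs(Y+68)<12)&(H>60)&(H<110)])
    m=(abs(X)<70)&(abs(Y)<45)&(H>58)&(H<76);
    if '7' in f:
        rep(' foot',P[m]);rep(' headtop',P[(abs(X)<80)&(abs(Y)<40)&(H>222)&(H<242)&(Z['im'].min(2)>110)])
        rep(' headside',P[(abs(X)<47)&(Y>14)&(Y<34)&(H>200)&(H<228)&(Z['im'].min(2)>90)])
        rep(' grip+y',P[(abs(X)<30)&(abs(Y)<22)&(H>90)&(H<180)])
        rep(' griplow',P[(abs(X)<30)&(abs(Y)<22)&(H>80)&(H<110)]);rep(' griphi',P[(abs(X)<30)&(abs(Y)<22)&(H>150)&(H<180)])
    b=(Z['im'][...,2]>70)&(Z['im'][...,1]<40)&(X>90)&(X<310)&(abs(Y)<90)
    rep(' boxtop',P[b&(H>222)&(H<236)])
    rep(' plate',P[(abs(X+30)<60)&(abs(Y)<100)&(H>9)&(H<22)])
E
```

```text
t7.npz
 shA 136 x [-54.1 -52.9 -21.2  11.9  15.5] y [66.5 66.6 67.3 71.5 71.7] z 97.8
 shB 37 x [-54.4 -54.  -40.5 -26.7 -18.9] y [-69.1 -69.1 -67.5 -64.5 -64.4] z 105.0
 foot 171 x [-45.7 -45.2 -32.  -14.1 -11. ] y [-17.3 -16.4  -1.6  24.1  26. ] z 67.4
 headtop 85 x [-42.1 -41.8 -36.6 -28.8 -27.1] y [-14.9 -12.1   7.   19.8  20.8] z 234.2
 headside 2 x [-45.9 -45.8 -44.4 -43.1 -43. ] y [19.9 20.  21.1 22.2 22.3] z 219.5
 grip+y 1 x [-13.5 -13.5 -13.5 -13.5 -13.5] y [-7.6 -7.6 -7.6 -7.6 -7.6] z 96.2
 griplow 3 x [-14.2 -14.1 -13.5 -11.1 -10.9] y [-9.  -8.9 -7.6 -7.2 -7.1] z 86.8Traceback (most recent call last):
  File "<stdin>", line 16, in <module>
  File "<stdin>", line 6, in rep
    return _quantile_unchecked(
        a, q, axis, out, overwrite_input, method, keepdims, weights)
    return _ureduce(a,
                    func=_quantile_ureduce_func,
    ...<5 lines>...
                    overwrite_input=overwrite_input,
                    method=method)
    r = func(a, **kwargs)
    result = _quantile(arr,
                       quantiles=q,
    ...<2 lines>...
                       out=out,
                       weights=wgt)
    slices_having_nans = np.isnan(arr[-1, ...])
                                  ~~~^^^^^^^^^
IndexError: index -1 is out of bounds for axis 0 with size 0
```

```bash
python3 - <<'E'
from h import *
np.set_printoptions(precision=4,suppress=True)
bx=np.array([np.cos(np.radians(-103.8)),np.sin(np.radians(-103.8))]);by=np.array([-bx[1],bx[0]]);s0=np.array([.508,-.269])
loc=lambda q:np.concatenate([((q[...,:2]-s0)@bx)[...,None],((q[...,:2]-s0)@by)[...,None],q[...,2:]],-1)*1000
def rep(n,L):
    if len(L)>3:print(n,len(L),'x',np.percentile(L[:,0],[1,50,99]).round(1),'y',np.percentile(L[:,1],[1,50,99]).round(1),'z',np.percentile(L[:,2],[1,50,99]).round(1))
for f in('s7.npz','scene0.npz'):
    Z=np.load(f);L=loc(pts('scene',Z['d']));X,Y,H=L[...,0],L[...,1],L[...,2];print(f)
    rep(' shA',L[(abs(X)<80)&(abs(Y-68)<12)&(H>40)&(H<110)]);rep(' shB',L[(abs(X)<80)&(abs(Y+68)<12)&(H>90)&(H<110)])
    rep(' plate',L[(abs(X+30)<60)&(abs(Y)<100)&(H>9)&(H<22)])
    if '7' in f:
        w=Z['im'].min(2)>80
        for a,b in((58,76),(80,100),(100,120),(120,140),(140,160),(160,180),(195,210),(210,228),(230,242)):
            rep(f' {a}-{b}',L[(abs(X)<60)&(abs(Y)<32)&(H>a)&(H<b)&(w if a>76 else True)])
L=loc(pts('top',np.load('t7.npz')['d']));H=L[...,2]
m=(H>58)&(H<76)&(abs(L[...,0])<70)&(abs(L[...,1])<45)
ys,xs=np.where(m)
for v in range(ys.min(),ys.max()+1):
    k=np.where(m[v])[0]
    if len(k):print(v,k.min(),k.max(),L[v,k.min()].round(0),L[v,k.max()].round(0))
s=ctrl.get_state();print(loc(s['eef_pos']),R.from_quat(s['tcp_rot']).as_matrix())
E
```

```text
s7.npz
 shA 601 x [-53.2  -0.8  54.5] y [64.6 69.4 74.8] z [ 41.7  74.9 107.9]
 shB 101 x [-52.8 -19.7  55.5] y [-73.2 -66.8 -61.2] z [ 90.3  99.5 108.6]
 plate 335 x [-59.1 -42.9  28.5] y [-75.1  54.7  85.4] z [ 9.2 14.9 21.6]
 58-76 209 x [-44.8  -4.1  50.1] y [-20.    5.6  22.9] z [59.3 67.1 75.6]
 80-100 55 x [-14.8   2.9  19.3] y [ 0.  14.7 19.2] z [80.1 90.5 99.6]
 100-120 61 x [-14.8  -1.9  18. ] y [-7.2 15.1 18.9] z [100.4 109.6 119.4]
 120-140 64 x [-15.1  -0.9  18.2] y [-2.4 14.7 19.5] z [120.4 129.1 139.8]
 140-160 66 x [-15.4  -0.2  18.9] y [-3.5 13.7 18.6] z [140.4 149.3 159. ]
 160-180 69 x [-14.7  -0.3  22. ] y [-4.6 15.1 20.6] z [160.5 170.1 179.8]
 195-210 103 x [-45.5 -10.7  46.9] y [16.8 22.5 30.4] z [195.6 202.8 209.8]
 210-228 130 x [-45.6 -11.   55.7] y [-14.5  21.7  29.3] z [210.4 219.8 227.7]
 230-242 152 x [-42.1 -14.7  44.6] y [-20.3   6.4  25.3] z [230.1 233.  237.4]
scene0.npz
 shA 596 x [-53.3  -0.3  55.1] y [63.8 69.4 74.3] z [ 41.1  74.6 107.6]
 shB 156 x [-51.9  -1.2  55.4] y [-73.  -66.5 -61.3] z [ 90.2  99.  108.5]
 plate 485 x [-58.7 -28.9  28.8] y 
[... 323 characters left out ...]
349 [-45.   9.  64.] [-22.  14.  68.]
210 340 349 [-45.   6.  66.] [-22.  12.  67.]
211 340 348 [-45.   4.  68.] [-23.   9.  63.]
212 339 348 [-46.   1.  63.] [-23.   6.  67.]
213 339 348 [-45.  -2.  63.] [-23.   3.  67.]
214 339 349 [-45.  -5.  66.] [-20.   1.  67.]
215 339 349 [-44.  -7.  64.] [-19.  -2.  68.]
216 339 350 [-44. -10.  67.] [-16.  -3.  66.]
217 338 351 [-46. -13.  62.] [-13.  -6.  70.]
218 338 352 [-45. -16.  64.] [-11.  -8.  75.]
219 339 352 [-41. -17.  59.] [ -9. -10.  68.]
220 344 351 [-29. -17.  64.] [-11. -14.  68.]
221 348 351 [-17. -17.  61.] [-10. -16.  66.]
[  0.1307   1.3942 195.6472] [[ 0.2395  0.9709  0.0036]
 [ 0.9709 -0.2395 -0.0035]
 [-0.0025  0.0043 -1.    ]]
```

Both cameras and the arm reading agree that the foot sits about 1.1–1.5 mm too far along bed x and about 2 mm along bed y. I'll correct that, then lower.

```bash
python3 -m crank '[[0.12,-0.17,0.3,0.005,0,0],[0.12,-0.17,0.7,0.005,0,0],[0.12,-0.17,1.1,0.005,0,0],[0.12,-0.17,1.4,0.005,0,0],[0.12,-0.17,1.6,0.005,0,0],[0.12,-0.17,1.6,0.005,0,0]]'
python3 -m crank '[[0,0,0.1,0,0,0],[0,0,0.2,0,0,0],[0,0,0.3,0,0,0],[0,0,0.3,0,0,0]]'
python3 -m crank '[[0,0,0.1,0,0,0],[0,0,0.2,0,0,0],[0,0,0.3,0,0,0],[0,0,0.3,0,0,0]]'
```

```text
time: 17.55
eef_pos: [0.5072, -0.2672, 0.1777]
tcp_rot: [0.787, 0.617, -0.002, -0.001]
contact_force: [0.5, 0.2, -4.0]
opening: 0.505
finger_force: 72.9
time: 17.95
eef_pos: [0.5073, -0.2674, 0.1752]
tcp_rot: [0.787, 0.617, -0.002, -0.001]
contact_force: [0.4, 0.0, -3.2]
opening: 0.506
finger_force: 72.9
time: 18.35
eef_pos: [0.5073, -0.2673, 0.172]
tcp_rot: [0.787, 0.617, -0.002, -0.001]
contact_force: [0.8, -0.0, -3.2]
opening: 0.509
finger_force: 72.9
```

```bash
python3 -m crank '[[0,0,0.1,0,0,0],[0,0,0.2,0,0,0],[0,0,0.3,0,0,0],[0,0,0.3,0,0,0]]'
python3 -m crank '[[0,0,0.1,0,0,0],[0,0,0.2,0,0,0],[0,0,0.3,0,0,0],[0,0,0.3,0,0,0]]'
```

```text
time: 18.75
eef_pos: [0.5073, -0.2674, 0.1691]
tcp_rot: [0.787, 0.617, -0.002, -0.001]
contact_force: [-1.1, -0.3, -4.0]
opening: 0.507
finger_force: 72.9
time: 19.15
eef_pos: [0.5073, -0.2674, 0.166]
tcp_rot: [0.787, 0.617, -0.002, -0.001]
contact_force: [-0.3, -1.6, -4.4]
opening: 0.505
finger_force: 72.9
```

```bash
python3 -m crank '[[0,0,0.15,0,0,0],[0,0,0.3,0,0,0],[0,0,0.45,0,0,0],[0,0,0.6,0,0,0],[0,0,0.6,0,0,0]]'
python3 -m crank '[[0,0,0.1,0,0,0],[0,0,0.2,0,0,0],[0,0,0.2,0,0,0]]'
```

```text
time: 19.65
eef_pos: [0.5072, -0.2673, 0.1599]
tcp_rot: [0.787, 0.617, -0.002, -0.001]
contact_force: [0.7, -1.2, -4.2]
opening: 0.503
finger_force: 72.9
time: 19.95
eef_pos: [0.5073, -0.2674, 0.1581]
tcp_rot: [0.787, 0.617, -0.002, -0.001]
contact_force: [0.1, -0.4, -4.0]
opening: 0.506
finger_force: 72.9
```

```bash
python3 -m crank '[[0,0,0.1,0,0,0],[0,0,0.2,0,0,0],[0,0,0.2,0,0,0]]'
python3 -m crank '[[0,0,0.1,0,0,0],[0,0,0.1,0,0,0]]'
python3 -m crank '[[0,0,0.1,0,0,0],[0,0,0.1,0,0,0]]'
```

```text
time: 20.25
eef_pos: [0.5074, -0.2676, 0.1565]
tcp_rot: [0.787, 0.617, -0.001, -0.001]
contact_force: [-0.1, 1.0, -2.7]
opening: 0.502
finger_force: 73.2
time: 20.45
eef_pos: [0.5075, -0.2678, 0.1564]
tcp_rot: [0.787, 0.617, -0.002, -0.0]
contact_force: [-2.4, -0.1, 1.6]
opening: 0.506
finger_force: 73.7
time: 20.65
eef_pos: [0.5075, -0.268, 0.1563]
tcp_rot: [0.787, 0.617, -0.002, -0.0]
contact_force: [-4.5, -0.2, 5.6]
opening: 0.504
finger_force: 74.4
```

Seated at the expected height, TCP 0.156, with the plate carrying the load. Now I'll release and retreat upward.

```bash
python3 -m crank '[[0,0,0,0,0,0],[0,0,0,0,0,0],[0,0,0,0,0,0]]' 0.65 20
python3 -m crank '[[0,0,0,0,0,0],[0,0,0,0,0,0],[0,0,0,0,0,0],[0,0,0,0,0,0]]' 0.95
python3 -m crank '[[0,0,-0.5,0,0,0],[0,0,-2,0,0,0],[0,0,-4,0,0,0],[0,0,-7,0,0,0],[0,0,-10,0,0,0],[0,0,-14,0,0,0],[2,0,-17,0,0,0],[6,0,-18,0,0,0],[10,0,-18,0,0,0],[14,0,-18,0,0,0]]'
python3 -m crank '[[4,0,0,0,0,0],[8,0,0,0,0,0],[12,0,0,0,0,0],[16,0,0,0,0,0],[18,0,0,0,0,0],[18,0,0,0,0,0]]'
python3 - <<'E'
from h import *
bx=np.array([np.cos(np.radians(-103.8)),np.sin(np.radians(-103.8))]);by=np.array([-bx[1],bx[0]]);s0=np.array([.508,-.269])
loc=lambda q:np.concatenate([((q[...,:2]-s0)@bx)[...,None],((q[...,:2]-s0)@by)[...,None],q[...,2:]],-1)*1000
ims=[]
for n in('top','scene'):
    im,d=grab(n,n+'8');ims.append(im);L=loc(pts(n,d));X,Y,H=L[...,0],L[...,1],L[...,2]
    for a,b in((22,34),(186,202)):
        q=L[(abs(X)<54)&(abs(Y)<40)&(H>a)&(H<b)]
        if len(q):print(n,a,len(q),np.percentile(q,[2,50,98],axis=0).round(1).tolist(),cv2.minAreaRect(q[:,:2].astype(np.float32)))
cv2.imwrite('pics/end.png',np.hstack([cv2.resize(ims[1][120:270,50:210],None,fx=2.4,fy=2.4),cv2.resize(ims[0][150:300,310:470],None,fx=2.4,fy=2.4)]))
E
```

```text
time: 20.95
eef_pos: [0.5076, -0.2675, 0.1542]
tcp_rot: [0.787, 0.617, -0.001, -0.0]
contact_force: [-0.4, 0.1, -0.8]
opening: 0.654
finger_force: 0.0
time: 21.35
eef_pos: [0.5074, -0.2674, 0.1542]
tcp_rot: [0.787, 0.617, -0.001, -0.001]
contact_force: [0.1, -0.4, -1.2]
opening: 0.949
finger_force: 0.0
time: 22.35
eef_pos: [0.5419, -0.1303, 0.3369]
tcp_rot: [0.788, 0.616, -0.001, 0.001]
contact_force: [0.2, 0.9, 0.1]
opening: 0.948
finger_force: 0.0
time: 22.95
eef_pos: [0.5848, 0.0459, 0.3353]
tcp_rot: [0.786, 0.618, -0.001, -0.0]
contact_force: [0.4, 0.3, 0.8]
opening: 0.951
finger_force: 0.0
top 22 247 [[-46.7, -20.1, 23.5], [-24.3, -10.4, 28.1], [45.5, 21.6, 32.5]] ((0.21546173095703125, 1.4544086456298828), (43.973976135253906, 95.46075439453125), 89.87346649169922)
top 186 748 [[-44.1, -19.8, 187.5], [0.7, 0.5, 194.6], [48.0, 21.9, 198.4]] ((3.7806320190429688, 1.1770992279052734), (100.4228515625, 44.16043472290039), 0.12840387225151062)
scene 22 27 [[-46.5, -24.6, 22.8], [-44.3, -7.3, 27.0], [-36.3, 23.5, 32.3]] ((-43.71162414550781, -0.3503742218017578), (9.947800636291504, 51.8837776184082), 7.249790668487549)
scene 186 307 [[-43.7, -17.2, 186.4], [0.9, 6.9, 193.4], [46.1, 24.2, 197.5]] ((2.7283554077148438, 3.4574413299560547), (47.02945327758789, 98.3027572631836), 87.80963897705078)
```

View pics/end.png

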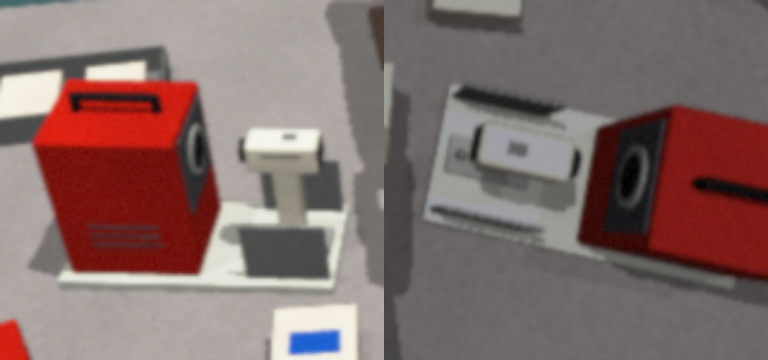

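The final pictures show the foot over the near pin (top crop (460,155)) and the head top at z = 0.1946 (0.194 expected). The heading is within 0.2° and the lens (scene crop (243,150)) faces the opening.

```bash
python3 -c "
from plant import ctrl
print(ctrl.sign_off())"
```

```text
the job is handed in; nothing more can be done
None
```

The thermometer was stood upright and released, then taken again from above and seated flush over both pins with its lens facing the source; I handed the job in at about 23 s, but the sign-off gave no verdict.

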